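# Pump up the vacuum pad until its indicator pin is out

### The job

Draw the vacuum that holds the glass blank on its rubber pad: pump the black plunger cap of the bench pump down with your fingertips, full stroke after full stroke, until the bright metal indicator pin has popped fully out of the brass collar on the block beside it, then let the plunger spring up and move clear. Do not touch the pin, and leave the glass blank, the tumbler, the jar and the paddle where they are.

Things in the scene. Friction and masses are not known exactly. Their poses are not given: they have to be found in the camera images.
- pump: Bench vacuum pump, fixed. Grey base plate 130 x 300 x 12 mm (x, y, z; y from -140 to +160). Origin on the table surface, z up. On it at x = 0: at y = -75 mm the aluminium tower, 66 mm across, 105 mm high, plunger on top; at y = +15 a dark steel block 50 x 56 mm, 60 high, with the indicator pin; at y = +105 a rubber vacuum pad, 68 mm across, 42 high, with the glass blank.
- cap_top (a point): Centre of the flat top face of the plunger's round black cap (56 mm across, 14 mm thick, flat top 44 mm across). It stands 147 mm above the table when the plunger is up and moves straight down with the plunger.
- plunger (a joint): Push in m: 0 = sprung up, 0.022 = fully down at its stop. It takes about 5 N at the top and 10 to 14 N at the bottom, a little more when fast; it springs back up by itself in about 0.3 s. A ratchet inside: each full stroke down drives the pin farther, the way up does nothing, strokes under 9 mm may do nothing. 4 to 6 full strokes from the start; extra strokes do no harm.
- pin (a joint): How far the indicator pin stands out, in m: 0 = in, about 0.048 = fully out. It starts at 0 to 0.015, rises up to 9 mm a full stroke and stays where the last stroke left it; the last full stroke takes it from 0.038 to fully out. Only pumping may move it.
- pin_tip (a point): Tip of the bright metal indicator pin, 12 mm across, upright, in a brass collar 32 mm across whose top is 66 mm above the table. The tip is 6 mm above the collar at joint value 0, about 54 mm above it fully out; then a wider foot of the pin, 18 mm across and 6 mm high, shows above the collar.
- blank_center (a point): Centre of the round green glass blank, 84 mm across and 8 mm thick, lying loose on the rubber pad. Leave alone.
- tumbler_center (a point): Centre (half-way up) of an open green glass tumbler, 68 mm across, 90 mm high, behind the pump. Leave alone.
- jar_center (a point): Centre (half-way up) of a closed amber glass jar with a steel cap, 54 mm across, 70 mm high, behind the pump. Leave alone.
- paddle_grip (a point): Grip of a flat shaping paddle, 200 mm long, lying on the table in front of the pump (on the robot's side). Leave alone.

How it is judged:
At the end, for the whole second after the job is handed in: The pin stands at least 44 mm out (fully out is about 48 mm), the plunger is back up to within 3 mm, the glass blank lies within 10 mm and the tumbler, jar and paddle within 20 mm of where they were (value of joint pin above 0.044 m and value of joint plunger below 0.003 m and distance of blank_center from where it was at the start of the episode below 0.01 m and distance of each of tumbler_center, jar_center, paddle_grip from where it was at the start of the episode below 0.02 m); the robot touches nothing.
It fails at once if the indicator pin is touched (more than 1 N) (contact force between any of the fingers, the arm and pin above 1 N).
It fails at once if the glass blank is shifted by more than 10 mm or lifted (distance of blank_center from where it was at the start of the episode above 0.01 m).
It fails at once if the tumbler, jar or paddle is shifted by more than 20 mm, lifted or carried (distance of any of tumbler_center, jar_center, paddle_grip from where it was at the start of the episode above 0.02 m).
It also fails if it takes over 48 s, if anything falls off the work surface, if the arm or the gripper's body presses on something with over 40 N, if the wrist force passes 120 N, or if a joint passes its speed limit or range.

### The arm

A 6-joint arm with a two-finger parallel gripper is mounted at the origin on the work surface. World frame = base frame: x ahead of the robot, y to its left, z up, the work surface at z = 0. Lengths are in m, angles in rad, forces in N, time in s.
With the tool pointing down it reaches from about 0.225 to 0.875 m from the base axis. Payload 3.4 kg.
Tool frame: the origin (TCP) lies between the finger pads; the fingertips stand bot.tip_extent ahead of it and the grasp point (between the pads) is the TCP (bot.tip_extent is the distance from the TCP to the fingertips, in m); z points along the fingers, y is the line along which they close (so a half turn about z gives the same grasp; the last joint's range is limited). The gripper opens to 85 mm and grips with 20 to 120 N. Pads are 22 mm wide; open, the fingers measure 114 mm over their backs; the gripper's body (76 mm by 85 mm) begins 54 mm behind the grasp point. The pads swing forward as they close: fully open they stand 13 mm farther back than shut.
Start: joints at [-1.294, 0.276, 1.505, -0, 1.361, -0.121], TCP at [0.223, -0.53, 0.25] pointing down, gripper open.
Joint ranges: [-2.89, 2.89], [-0.75, 2.08], [0.22, 2.7], [-1.18, 4.32], [0.11, 2.71], [-2.7, 2.7]. Speed limits (rad/s): [2.57, 2.57, 3.14, 3.14, 3.14, 3.14].

### API

Orientations are given as a unit quaternion [x, y, z, w].
In Python, from bench import read_state, optics, workorder, bot gives the robot as it stands. The module is installed in compiled form; this text tells all that it offers.
- The arm moves only by the tool send_rows, never from a script. Its argument "series" is a list of rows, each a list of 4 numbers: the shift along the world's x, y, z normalised to -1 to 1, where 1 is 20 mm, then the turn about the world's z normalised to -1 to 1, where 1 is 0.1 rad. In form: [[tx, ty, tz, yaw], ...]. A call has 1 to 8 rows; each row shifts and turns the commanded pose from where the row before left it; what a row does not reach is not made up. A row lasts 1/10 s, in which the tool goes at most 50 mm and 8.59 degrees, less where a joint would pass 70% of its speed; a pose out of reach is approached as far as the arm can. A call with a number of a shift or a turn outside -1 to 1 is refused whole. A call with a gripper value outside its range is refused whole. "hand" is the closure, from 0 (fully open) to 1 (shut), set as the call begins (left out, the last holds). The fingers move at their own pace and stop on an object; "force" is the grip in N (left out, the last holds). Time passes only in rows, so rows that do not move let the fingers close. It gives the time, the measured TCP pose, the force, the opening and the grip force at its end, in the units of the state.
- read_state(): the state, without advancing time (a new reading comes with each control period).
- optics.read_camera(name): name is "scene" or "top" or "wrist"; returns (picture, depth): 480x640x3 uint8, red, green, blue; 480x640 float32, m along the optical axis (not along the pixel's ray), 0 where there is no reading.
- optics.get_calibration(name): a dict with "fov_y" (degrees; the focal length in pixels is half the picture's height over the tangent of half this angle, whatever the lens; pixels are square), "cx", "cy" (the principal point, pixels), "world_to_cam" (4x4, takes a point from world to camera coordinates). Camera axes: x right, y down, z forward; pixel columns grow to the right and rows downward; lengths in m; the calibration is good to about 2 mm. The wrist camera is an equidistant fisheye: a pixel r from the principal point sees the ray r / f radians off the axis. A picture is of the moment at which its call begins: read the wrist's pose just before it. get_calibration takes no time and is no camera call; for the wrist camera it gives the pose at the moment of the call.
- workorder.sign_off(): hands the job in; it is judged then, once.
Trained networks look in the newest picture that a camera, given by its name, has taken for a name from the list of things; names that differ only in an ending like _2 or _b are one class to them, and where a whole thing is asked for, a point or a joint stands for the part that bears it (a point fixed in the world has none). Each returns a list of dicts, best first, with "p" (0 to 1); they miss things now and then, are a little off and sometimes report something else, mostly with a low value. They report only what shows in the picture. A call takes as long as a camera call.
- optics.search_frame(camera, label): "extent" ([left, top, width, height] in pixels, round what is visible of it).
- optics.mark_of(camera, label): "pixel" ([column, row] in pixels: a listed point, or the origin of a listed thing).
The state is a dict: "time": time; "qpos": joint angles; "qvel": joint speeds; "joint_torque": joint torques, N m; "eef_pos": TCP position; "orientation": TCP orientation; "ft_force": force on the tool from outside, world axes, zero at the start; "wrist_torque": the same for the moment, N m; "finger_gap": opening from 0.0 (shut) to 1.0 (fully open); "gripper_force": force on a finger pad.
Only numpy, scipy, OpenCV 4.12 (cv2) and the standard library are available. Lean on these libraries where they do the work, as an engineer would, in place of code of your own. Each camera call takes 0.05 s, during which the arm holds its last target. There are 200 camera calls.

## Working session

There is one attempt and no reset: what is moved stays moved. The work goes in short steps, Python scripts to look and compute and a tool call to move; the robot and the scene stay as the last step left them, time stands still between calls to the robot, and variables do not carry over. Pictures are saved under pics/ and viewed, at most 10 in all, crops included, and the job is handed in when it is done.

Besides the shell and the picture viewer there is one more tool, called after "Request:" as name(argument=value, ...), one argument or row to a line, values as JSON. send_rows: Moves the arm, as the interface text tells. Its arguments: {"type":"object","properties":{"series":{"type":"array","items":{"type":"array","items":{"type":"number","minimum":-1,"maximum":1}}},"hand":{"type":"number"},"force":{"type":"number"}},"required":["series"]}

```bash
mkdir -p pics
cat > h.py <<'E'
import numpy as np, cv2
from bench import read_state, optics, workorder, bot
def ray_pt(cam, px, depth=None, z=None):
    c=optics.get_calibration(cam); f=240/np.tan(np.radians(c["fov_y"])/2)
    T=np.linalg.inv(c["world_to_cam"]); d=np.array([(px[0]-c["cx"])/f,(px[1]-c["cy"])/f,1.])
    o=T[:3,3]; w=T[:3,:3]@d
    if z is not None: depth=(z-o[2])/w[2]
    return o+w*depth
E
python3 - <<'E'
from h import *
print(read_state(), bot.tip_extent)
ims=[]
for cam in ["scene","top"]:
    p,d=optics.read_camera(cam); cv2.imwrite(f"pics/{cam}0.png",p[:,:,::-1])
    for l in ["cap_top","pin_tip","blank_center","pump","tumbler_center","jar_center","paddle_grip"]:
        for m in optics.mark_of(cam,l)[:2]:
            u,v=m["pixel"]; dd=d[int(round(v)),int(round(u))]
            print(cam,l,np.round([u,v],1),round(m["p"],2),ray_pt(cam,(u,v),dd).round(3), ray_pt(cam,(u,v),z=.147).round(3) if l=="cap_top" else "")
E
```

```text
{'time': 0.0, 'qpos': array([-1.29400932e+00,  2.76576294e-01,  1.50614721e+00, -2.64537615e-06,
        1.36070467e+00, -1.20993843e-01]), 'qvel': array([ 0.00099249,  0.000112  ,  0.00147073,  0.00148801, -0.00178098,
        0.00123055]), 'joint_torque': array([-2.83913096e-04, -4.16776299e+01, -2.45809740e+01, -9.99442977e-05,
        1.11137959e-02, -2.36894024e-06]), 'eef_pos': array([ 0.22259822, -0.52961758,  0.24944474]), 'orientation': array([ 9.80285945e-01,  1.97581942e-01, -7.27076504e-05, -9.14877994e-04]), 'ft_force': array([-0.03881407,  0.39430107, -0.07271568]), 'wrist_torque': array([-0.02741057, -0.01055417, -0.02486178]), 'gripper_force': 0.0, 'finger_gap': 0.9980049922916827} 0.019
scene cap_top [312.1 191.2] 0.69 [0.524 0.04  0.146] [0.525 0.039 0.147]
scene pin_tip [363.2 204.7] 0.51 [0.534 0.123 0.087] 
scene blank_center [409.5 203.1] 0.89 [0.534 0.212 0.05 ] 
scene blank_center [420.2 274.3] 0.63 [0.672 0.156 0.069] 
scene pump [352. 235.] 0.82 [0.554 0.098 0.04 ] 
scene tumbler_center [322.7 303.6] 0.78 [0.637 0.014 0.005] 
scene jar_center [420.5 274. ] 0.98 [0.672 0.157 0.069] 
scene paddle_grip [339.1 183.9] 0.59 [0.424 0.128 0.014] 
top cap_top [316.7 272.6] 0.61 [0.534 0.032 0.147] [0.534 0.032 0.147]
top pin_tip [254.2 273.8] 0.43 [0.529 0.13  0.085] 
top blank_center [201.7 270.3] 0.79 [0.533 0.219 0.047] 
top pump [268.1 272.2] 0.64 [0.533 0.109 0.063] 
top tumbler_center [327.3 201.5] 0.62 [0.658 0.014 0.005] 
top jar_center [228. 200.] 0.62 [0.647 0.177 0.074] 
top paddle_grip [258.7 346.7] 0.66 [0.408 0.123 0.018]
```

View pics/scene0.png

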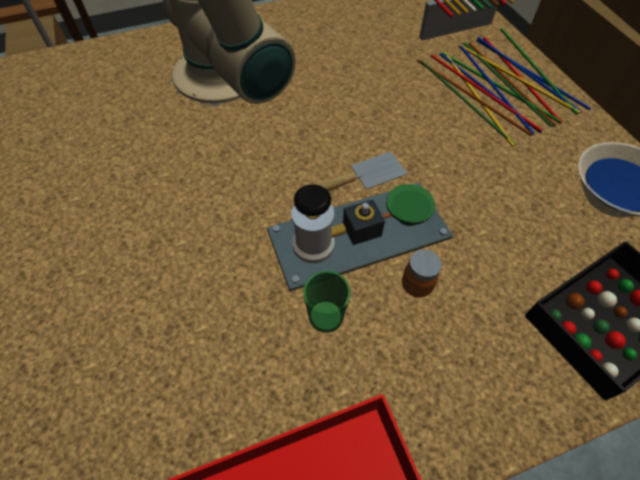

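View pics/top0.png

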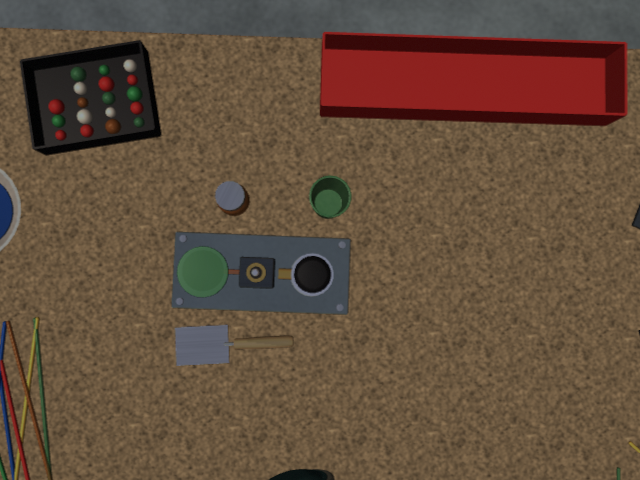

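Run:
```python
from h import *
# fit the cap's top disc: cloud points at 147 mm in the top picture
p,d=optics.read_camera("top")
pts=np.array([ray_pt("top",(u,v),d[v,u]) for v in range(230,310) for u in range(280,360) if d[v,u]>0])
s=pts[abs(pts[:,2]-.147)<.006]
print(len(s), s.mean(0), s.min(0), s.max(0))
```

```text
Traceback (most recent call last):
  File "h.py", line 4, in ray_pt
    c=optics.get_calibration(cam); f=240/np.tan(np.radians(c["fov_y"])/2)
ValueError: time passes only in moves, steps and waits
```

The pump shows clearly: in the top view the black cap is at about (313,274), the pin/collar at (256,272), the blank at (203,271), and the paddle on the near side. The network's cap mark is about 4 px off, so I'll fit the cap from depth.

```bash
cat >> h.py <<'E'
def cloud(cam,d):
    c=optics.get_calibration(cam); f=240/np.tan(np.radians(c["fov_y"])/2)
    T=np.linalg.inv(c["world_to_cam"]); v,u=np.mgrid[:480,:640]
    q=np.stack([(u-c["cx"])/f*d,(v-c["cy"])/f*d,d],-1)
    return q@T[:3,:3].T+T[:3,3]
E
python3 - <<'E'
from h import *
for cam in ["top","scene"]:
    p,d=optics.read_camera(cam); P=cloud(cam,d)
    m=(d>0)&(abs(P[...,2]-.145)<.008)&(abs(P[...,0]-.53)<.06)&(abs(P[...,1]-.035)<.06)
    s=P[m]; print(cam,len(s),s.mean(0).round(4),np.median(s[:,2]),s.min(0).round(3),s.max(0).round(3))
    m=(d>0)&(abs(P[...,2]-.05)<.008)&(abs(P[...,0]-.53)<.07)&(abs(P[...,1]-.215)<.07)
    s=P[m]; print(" blank",len(s),s.mean(0).round(4))
print(read_state()["time"])
E
```

```text
top 1085 [0.5311 0.0385 0.1458] 0.1460726897116278 [0.504 0.011 0.138] [0.558 0.066 0.151]
 blank 2094 [0.5308 0.2156 0.0505]
scene 914 [0.5375 0.034  0.1448] 0.1455160665858477 [0.506 0.008 0.137] [0.561 0.063 0.149]
 blank 1602 [0.536  0.2112 0.0495]
0.95
```

Request:
send_rows(
  series=[
    [0.55,1,0,0],
    [0.55,1,0,0],
    [0.55,1,0,0],
    [0.55,1,0,0],
    [0.55,1,0,0],
    [0.55,1,0,0],
    [0.55,1,0,0],
    [0.55,1,0,0],
  ],
  hand=1,
  force=40,
)

```text
time: 1.75
eef_pos: [0.3113, -0.368, 0.2504]
orientation: [0.98, 0.198, 0.0, -0.0]
ft_force: [0.1, 0.4, 0.4]
finger_gap: 0.001
gripper_force: 0.0
```

Request:
send_rows(
  series=[
    [0.55,1,0,0],
    [0.55,1,0,0],
    [0.55,1,0,0],
    [0.55,1,0,0],
    [0.55,1,0,0],
    [0.55,1,0,0],
    [0.55,1,0,0],
    [0.55,1,0,0],
  ],
)

```text
time: 2.55
eef_pos: [0.3987, -0.208, 0.2504]
orientation: [0.98, 0.198, 0.0, -0.0]
ft_force: [0.1, -0.8, 0.3]
finger_gap: -0.001
gripper_force: 0.0
```

Request:
send_rows(
  series=[
    [0.55,1,0,0],
    [0.55,1,0,0],
    [0.55,1,0,0],
    [0.55,1,0,0],
    [0.55,1,0,0],
    [0.55,1,0,0],
    [0.55,1,0,0],
    [0.55,1,0,0],
  ],
)

```text
time: 3.35
eef_pos: [0.4863, -0.0482, 0.2504]
orientation: [0.98, 0.198, -0.0, -0.0]
ft_force: [-1.1, 0.7, 0.8]
finger_gap: -0.001
gripper_force: 0.0
```

Request:
send_rows(
  series=[
    [0.55,1,0,0],
    [0.55,1,0,0],
    [0.55,1,0,0],
    [0.55,1,0,0],
    [0.1,0.35,0,0],
    [0,0,-1,0],
    [0,0,-1,0],
    [0,0,0,0],
  ],
)

```text
time: 4.15
eef_pos: [0.5299, 0.0371, 0.2079]
orientation: [0.98, 0.198, -0.003, -0.001]
ft_force: [-0.3, -0.2, -0.9]
finger_gap: -0.0
gripper_force: 0.0
```

Request:
send_rows(
  series=[
    [0.15,0,-1,0],
    [0,0,-0.7,0],
    [0,0,0,0],
  ],
)

```text
time: 4.45
eef_pos: [0.5343, 0.0367, 0.1755]
orientation: [0.98, 0.197, -0.002, -0.0]
ft_force: [-0.3, -0.4, -0.1]
finger_gap: -0.004
gripper_force: 0.0
```

Run:
```python
from h import *
print(read_state()["eef_pos"])
p,d=optics.read_camera("scene"); cv2.imwrite("pics/s1.png",cv2.resize(p[120:300,240:460,::-1],None,fx=3,fy=3))
```

```text
[0.53428425 0.0367289  0.17550729]
```

View pics/s1.png

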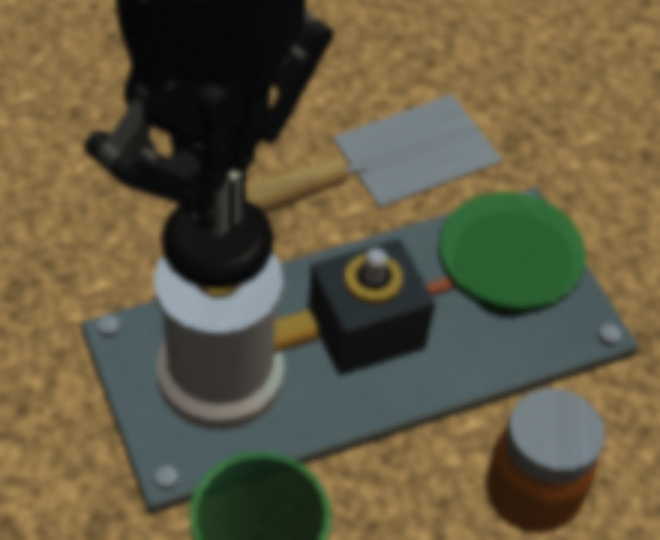

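The fingertips hang over the middle of the cap (crop 225,222), and the pin (377,260) is well clear. First stroke.

Request:
send_rows(
  series=[
    [0,0,-0.6,0],
    [0,0,-0.5,0],
    [0,0,-0.4,0],
    [0,0,0,0],
  ],
)

```text
time: 4.9
eef_pos: [0.5375, 0.0367, 0.1475]
orientation: [0.98, 0.198, 0.002, 0.001]
ft_force: [1.4, 0.3, 7.2]
finger_gap: 0.004
gripper_force: 3.4
```

Request:
send_rows(
  series=[
    [0,0,-0.25,0],
    [0,0,0,0],
  ],
)

```text
time: 5.1
eef_pos: [0.5375, 0.0367, 0.1438]
orientation: [0.98, 0.198, 0.002, 0.001]
ft_force: [-0.6, -0.2, 12.1]
finger_gap: 0.0
gripper_force: 5.9
```

Request:
send_rows(
  series=[
    [0,0,-0.15,0],
    [0,0,0,0],
  ],
)

```text
time: 5.3
eef_pos: [0.5376, 0.0367, 0.1436]
orientation: [0.98, 0.198, 0.003, 0.001]
ft_force: [-6.0, 0.4, 28.3]
finger_gap: -0.002
gripper_force: 14.0
```

Request:
send_rows(
  series=[
    [-0.15,0,0.8,0],
    [0,0,0.8,0],
    [0,0,0,0],
    [0,0,0,0],
    [0,0,-0.6,0],
    [0,0,-0.5,0],
    [0,0,-0.5,0],
    [0,0,0,0],
  ],
)

```text
time: 6.1
eef_pos: [0.5337, 0.0368, 0.1434]
orientation: [0.98, 0.198, 0.002, 0.001]
ft_force: [-9.0, 1.5, 39.9]
finger_gap: 0.002
gripper_force: 20.0
```

Request:
send_rows(
  series=[
    [0,0,0.8,0],
    [0,0,0.8,0],
    [0,0,0,0],
    [0,0,0,0],
    [0,0,-0.6,0],
    [0,0,-0.5,0],
    [0,0,-0.5,0],
    [0,0,0,0],
  ],
)

```text
time: 6.9
eef_pos: [0.5331, 0.0369, 0.1434]
orientation: [0.98, 0.198, 0.001, 0.0]
ft_force: [-10.1, 0.7, 42.1]
finger_gap: -0.0
gripper_force: 21.3
```

Request:
send_rows(
  series=[
    [0,0,0.8,0],
    [0,0,0.8,0],
    [0,0,0,0],
    [0,0,0,0],
  ],
)

```text
time: 7.3
eef_pos: [0.5319, 0.0369, 0.1685]
orientation: [0.98, 0.198, -0.001, -0.0]
ft_force: [-0.6, -0.4, -0.6]
finger_gap: 0.002
gripper_force: 0.0
```

Run:
```python
from h import *
print(read_state()["eef_pos"])
p,d=optics.read_camera("scene"); cv2.imwrite("pics/s2.png",cv2.resize(p[120:300,240:460,::-1],None,fx=3,fy=3))
```

```text
[0.5319263  0.03688959 0.16854394]
```

View pics/s2.png

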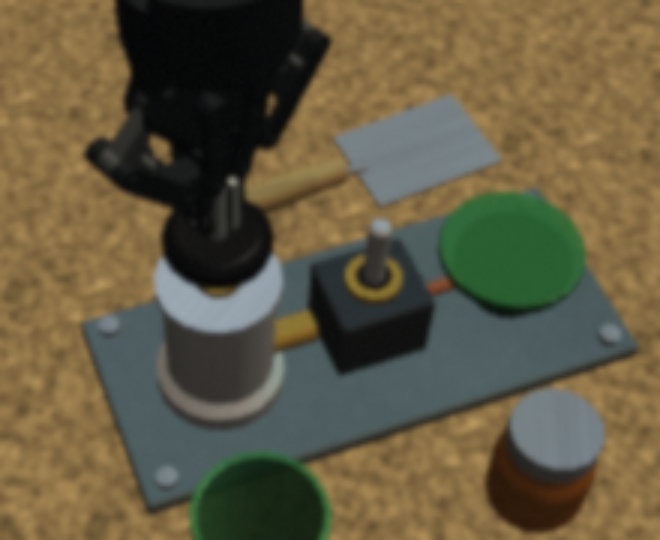

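After three strokes the pin has risen: its tip is now at (380,228), up from (377,256). Full travel isn't reached, so I'll do three more strokes, pressing 2 mm less past the stop.

Request:
send_rows(
  series=[
    [0,0,-0.5,0],
    [0,0,-0.5,0],
    [0,0,-0.5,0],
    [0,0,0,0],
    [0,0,0.75,0],
    [0,0,0.75,0],
    [0,0,0,0],
    [0,0,0,0],
  ],
)

```text
time: 8.15
eef_pos: [0.5321, 0.0369, 0.1688]
orientation: [0.98, 0.198, -0.001, -0.0]
ft_force: [-0.7, 1.1, -0.8]
finger_gap: -0.005
gripper_force: 0.0
```

Request:
send_rows(
  series=[
    [0,0,-0.5,0],
    [0,0,-0.5,0],
    [0,0,-0.5,0],
    [0,0,0,0],
    [0,0,0.75,0],
    [0,0,0.75,0],
    [0,0,0,0],
    [0,0,0,0],
  ],
)

```text
time: 8.95
eef_pos: [0.5319, 0.0369, 0.1687]
orientation: [0.98, 0.198, -0.001, -0.0]
ft_force: [-1.1, 0.3, -0.4]
finger_gap: 0.0
gripper_force: 0.0
```

Request:
send_rows(
  series=[
    [0,0,-0.5,0],
    [0,0,-0.5,0],
    [0,0,-0.5,0],
    [0,0,0,0],
  ],
)

```text
time: 9.35
eef_pos: [0.5328, 0.0369, 0.1435]
orientation: [0.98, 0.198, 0.001, 0.0]
ft_force: [-7.7, 0.6, 30.8]
finger_gap: 0.001
gripper_force: 15.6
```

Request:
send_rows(
  series=[
    [0,0,0.75,0],
    [0,0,0.75,0],
    [0,0,0,0],
    [0,0,0,0],
  ],
)

```text
time: 9.75
eef_pos: [0.5319, 0.0369, 0.1686]
orientation: [0.98, 0.198, -0.001, -0.0]
ft_force: [-0.7, -0.0, -0.9]
finger_gap: 0.004
gripper_force: 0.0
```

Run:
```python
from h import *
p,d=optics.read_camera("scene"); cv2.imwrite("pics/s3.png",cv2.resize(p[120:300,240:460,::-1],None,fx=3,fy=3))
m=optics.mark_of("scene","pin_tip"); print(m)
P=cloud("scene",d); 
s=P[(d>0)&(np.hypot(P[...,0]-.533,P[...,1]-.127)<.02)&(P[...,2]>.075)]; print(len(s), np.sort(s[:,2])[-8:])
```

```text
[{'pixel': [365.7, 191.8], 'p': 0.7}]
165 [0.12029503 0.1203273  0.12055818 0.12090256 0.12104481 0.12122021
 0.12151042 0.12159015]
```

View pics/s3.png

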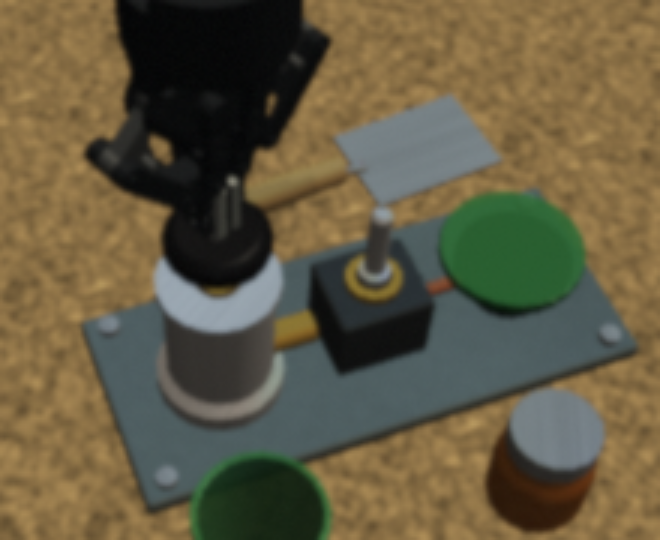

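The pin tip is at (382,214), about 0.120 m high, and the wider foot shows above the collar (377,272), so it is fully out. I'll add one harmless extra stroke, then move clear.

Request:
send_rows(
  series=[
    [0,0,-0.5,0],
    [0,0,-0.5,0],
    [0,0,-0.5,0],
    [0,0,0,0],
    [0,0,0.75,0],
    [0,0,0.75,0],
    [0,0,0,0],
    [0,0,0,0],
  ],
)

```text
time: 10.65
eef_pos: [0.5322, 0.0369, 0.1691]
orientation: [0.98, 0.198, -0.001, -0.0]
ft_force: [-1.2, -0.9, 0.7]
finger_gap: -0.002
gripper_force: 0.0
```

Request:
send_rows(
  series=[
    [0,0,1,0],
    [0,0,1,0],
    [0,0,1,0],
    [0,0,1,0],
    [0,-1,0,0],
    [0,-1,0,0],
    [0,-1,0,0],
    [0,-1,0,0],
  ],
)

```text
time: 11.45
eef_pos: [0.532, -0.0437, 0.2483]
orientation: [0.98, 0.198, -0.001, -0.001]
ft_force: [0.1, 0.7, 0.5]
finger_gap: 0.003
gripper_force: 0.0
```

Request:
send_rows(
  series=[
    [0,-1,0,0],
    [0,-1,0,0],
    [0,-1,0,0],
    [0,-1,0,0],
    [0,0,0,0],
    [0,0,0,0],
    [0,0,0,0],
  ],
)

```text
time: 12.15
eef_pos: [0.5324, -0.1223, 0.2494]
orientation: [0.98, 0.198, -0.001, -0.001]
ft_force: [0.0, 0.4, 0.6]
finger_gap: -0.004
gripper_force: 0.0
```

Run:
```python
from h import *
p,d=optics.read_camera("scene"); cv2.imwrite("pics/s4.png",cv2.resize(p[120:340,240:460,::-1],None,fx=2.7,fy=2.7))
P=cloud("scene",d)
for c,z0 in (((.533,.127),.075),((.533,.037),.135)):
    s=P[(d>0)&(np.hypot(P[...,0]-c[0],P[...,1]-c[1])<.03)&(P[...,2]>z0)]; print(len(s), np.sort(s[:,2])[-5:])
```

```text
166 [0.12033017 0.12053432 0.12075061 0.1207883  0.12160136]
945 [0.14845312 0.14850813 0.14866262 0.14884857 0.14909213]
```

View pics/s4.png

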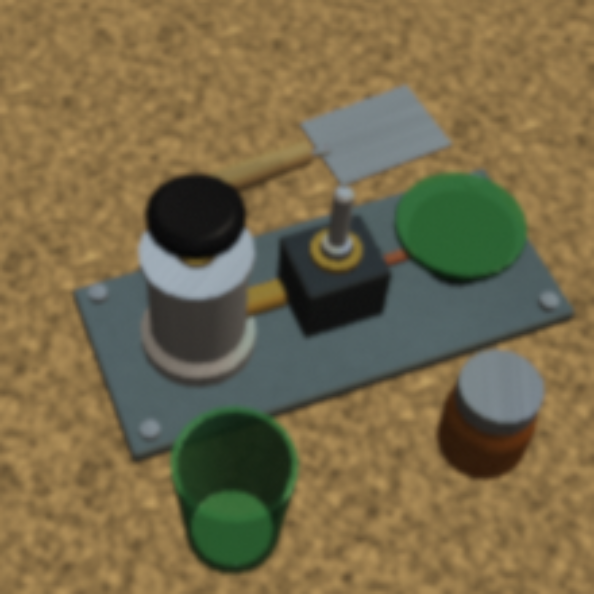

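The pin is fully out (tip at 343,192, foot at 338,245), the plunger cap is up at 147 mm, nothing else has moved, and the arm is clear.

```bash
python3 -c "
from h import *
print(workorder.sign_off())"
```

```text
the job is handed in; nothing more can be done
None
```

The job is handed in: seven full strokes brought the indicator pin fully out (tip about 120 mm above the table, foot showing), the plunger is back up, the arm is clear, and the last picture shows the other things where they were; the sign-off gave no verdict.

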